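# Restock the cream-tin tray on the changing table

### The arm

A 6-joint arm with a two-finger parallel gripper is mounted at the origin on the work surface. World frame = base frame: x ahead of the robot, y to its left, z up, the work surface at z = 0. Lengths are in m, angles in rad, forces in N, time in s.
With the tool pointing down it reaches from about 0.425 to 0.95 m from the base axis. Payload 3.5 kg.
Tool frame: the origin (TCP) lies midway between the tips of the shut fingers; the grasp point (between the pads) lies 19 mm behind it; z points along the fingers, y is the line along which they close (so a half turn about z gives the same grasp; the last joint's range is limited). The gripper opens to 85 mm and grips with 20 to 120 N. Pads are 22 mm wide; open, the fingers measure 114 mm over their backs; the gripper's body (76 mm by 85 mm) begins 54 mm behind the grasp point. The pads swing forward as they close: fully open they stand 13 mm farther back than shut.
Start: joints at [1.141, 0.286, 1.577, -0, 1.279, -0.15], TCP at [0.186, 0.649, 0.195] pointing down, gripper open.
Joint ranges: [-2.77, 2.77], [-0.9, 2.22], [0.21, 2.48], [-1.53, 4.67], [0.24, 2.81], [-2.84, 2.84]. Speed limits (rad/s): [2.79, 2.79, 3.14, 3.14, 3.14, 3.14].

### API

Orientations are given as a unit quaternion [x, y, z, w].
In Python, from plant import get_state, read_camera, ctrl gives the robot as it stands.
- The arm moves only by the shell command python3 -m crank 'ROWS' [FORCE]. ROWS is JSON, a list of rows, each a list of 3 entries, a list of its own where there are three numbers: the shift along the tool's x, y, z in mm, then the turn about the tool's z in degrees, then the closure in counts, from 0 (fully open) to 255 (shut). In form: [[[tx, ty, tz], yaw, claw], ...]. A call has 1 to 10 rows; each row is the pose to reach, as a shift and turn from the pose commanded when the call began, along the tool's axes at that moment; what a row does not reach only later rows make up. A row lasts 1/10 s, in which the tool goes at most 50 mm and 8.59 degrees, less where a joint would pass 70% of its speed; a pose out of reach is approached as far as the arm can. A call with a gripper value outside its range is refused whole. The fingers move at their own pace and stop on an object; FORCE is the grip in N (left out, the last holds). Time passes only in rows, so rows that repeat a pose let the fingers close. It gives the time, the measured TCP pose, the force, the opening and the grip force at its end, in the units of the state.
- get_state(): the state, without advancing time (a new reading comes with each control period).
- read_camera(name): name is "scene" or "top" or "wrist"; returns a dict with "frame" (400x640x3 uint8, blue, green, red), "range_z" (400x640 float32, m along the optical axis (not along the pixel's ray), 0 where there is no reading), "vfov" (degrees; the focal length in pixels is half the picture's height over the tangent of half this angle, whatever the lens; pixels are square), "cx", "cy" (the principal point, pixels), "origin" and "orientation" of the camera in the world. Camera axes: x right, y down, z forward; pixel columns grow to the right and rows downward; lengths in m; the calibration is good to about 2 mm. The wrist camera is an equidistant fisheye: a pixel r from the principal point sees the ray r / f radians off the axis. A picture is of the moment at which its call begins.
- ctrl.sign_off(): hands the job in; it is judged then, once.
The state is a dict: "time": time; "qpos": joint angles; "dq": joint speeds; "joint_efforts": joint torques, N m; "eef_pos": TCP position; "tcp_rot": TCP orientation; "contact_force": force on the tool from outside, world axes, zero at the start; "wrist_torque": the same for the moment, N m; "opening": opening from 0.0 (shut) to 1.0 (fully open); "finger_force": force on a finger pad.
Only numpy, scipy, OpenCV 4.12 (cv2) and the standard library are available. Lean on these libraries where they do the work, as an engineer would, in place of code of your own. Each camera call takes 0.05 s, during which the arm holds its last target. There are 200 camera calls.

### The job

Slide the wooden cover of the cream-tin tray fully open by its knob, stand one of the spare tins from the table upright in every pocket that is empty, and then slide the cover fully shut again. Leave the tins that are already in the tray in their pockets, leave any spare tins you do not need standing on the table top, and do not disturb the comb, the teether ring or the rattle.

Things in the scene. Friction and masses are not known exactly. Their poses are not given: they have to be found in the camera images.
- tray: fixed birch tray board, 370 x 232 x 16 mm thick, lying on the table; origin on its underside, at the middle of the block of six pockets; x points along the cover's track towards the open end (away from the robot), y to the left, z up. The board runs from x = -90 to +280 mm, y = -116 to +116 mm. The pockets are square, 50 mm wide, 10 mm deep (floor 6 mm above the table), in two rows of three (72 mm apart in x, 68 mm apart in y)
- cover (a joint): position of the wooden sliding cover along its track in m: 0 = shut (over all six pockets), 0.19 = fully open against its stop (parked on the empty rear half of the board). It slides along the tray's x with about 1.5 N of friction plus light damping and stays where it is left. The cover is a hood 170 mm long and 221 mm wide, open at the front, its top 60 mm above the table with 54 mm free below; shut, it reaches from x = -85 to +85 mm of the tray
- cover_knob (a point): middle of the cover's upright round aluminium knob, diameter 22 mm, 28 mm tall, on top of the cover near its front edge (knob from 60 to 88 mm above the table); in the tray's frame it is at y = 0, x = -62 mm + the cover's position
- pocket0 (a point): centre of the floor of pocket 0 (front row, left as seen from the robot); axes as the tray's
- pocket1 (a point): centre of the floor of pocket 1 (front row, middle as seen from the robot); axes as the tray's
- pocket2 (a point): centre of the floor of pocket 2 (front row, right as seen from the robot); axes as the tray's
- pocket3 (a point): centre of the floor of pocket 3 (rear row, left as seen from the robot); axes as the tray's
- pocket4 (a point): centre of the floor of pocket 4 (rear row, middle as seen from the robot); axes as the tray's
- pocket5 (a point): centre of the floor of pocket 5 (rear row, right as seen from the robot); axes as the tray's
- tin0_c (a point): centre (half-way up) of the aluminium cream tin that may stand in pocket 0 at the start (None if there is none): closed round tin, diameter 40 mm, 38 mm tall, about 60 g, z along its axis, cap up
- tin1_c (a point): centre (half-way up) of the aluminium cream tin that may stand in pocket 1 at the start (None if there is none): closed round tin, diameter 40 mm, 38 mm tall, about 60 g, z along its axis, cap up
- tin2_c (a point): centre (half-way up) of the aluminium cream tin that may stand in pocket 2 at the start (None if there is none): closed round tin, diameter 40 mm, 38 mm tall, about 60 g, z along its axis, cap up
- tin3_c (a point): centre (half-way up) of the aluminium cream tin that may stand in pocket 3 at the start (None if there is none): closed round tin, diameter 40 mm, 38 mm tall, about 60 g, z along its axis, cap up
- tin4_c (a point): centre (half-way up) of the aluminium cream tin that may stand in pocket 4 at the start (None if there is none): closed round tin, diameter 40 mm, 38 mm tall, about 60 g, z along its axis, cap up
- tin5_c (a point): centre (half-way up) of the aluminium cream tin that may stand in pocket 5 at the start (None if there is none): closed round tin, diameter 40 mm, 38 mm tall, about 60 g, z along its axis, cap up
- spare0_c (a point): centre (half-way up) of a spare cream tin standing on the table top beside the tray: the same closed round tin, diameter 40 mm, 38 mm tall, 40 to 85 g, z along its axis, cap up
- spare1_c (a point): centre (half-way up) of a spare cream tin standing on the table top beside the tray: the same closed round tin, diameter 40 mm, 38 mm tall, 40 to 85 g, z along its axis, cap up
- spare2_c (a point): centre (half-way up) of a spare cream tin standing on the table top beside the tray: the same closed round tin, diameter 40 mm, 38 mm tall, 40 to 85 g, z along its axis, cap up
- spare3_c (a point): centre (half-way up) of a spare cream tin standing on the table top beside the tray: the same closed round tin, diameter 40 mm, 38 mm tall, 40 to 85 g, z along its axis, cap up
- spare4_c (a point): centre (half-way up) of a spare cream tin standing on the table top beside the tray: the same closed round tin, diameter 40 mm, 38 mm tall, 40 to 85 g, z along its axis, cap up
- comb_c (a point): centre of a grey plastic comb lying flat, 36 x 170 x 5 mm, long side along its y; not part of the job
- teether_c (a point): centre of a mint silicone teether ring lying flat, outer diameter 72 mm, 13 mm thick; not part of the job
- rattle_c (a point): middle of a wooden rattle lying on the table, 130 mm long along its x, 44 mm thick; not part of the job

How it is judged:
By the outcome, as a careful person would: the job done as asked, in the order asked, and still so for the second after the job is handed in, with the robot touching nothing.
Of tin0, tin1, tin2, tin3, tin4, tin5 only 1 to 3 are there at a start; the rules pass over those that are not, and their reading is None.
At some moment in a run one of spare0, spare1, spare2, spare3, spare4 may be knocked a few centimetres aside while the robot is not near it.
Once in a run the grip may slacken for a moment while it holds something.
It also fails if it takes over 210 s, if anything falls off the work surface, if the arm or the gripper's body presses on something with over 40 N, if the wrist force passes 120 N, or if a joint passes its speed limit or range.

## Working session

There is one attempt and no reset: what is moved stays moved. The work goes in short steps, Python scripts to look and compute and a shell command to move; the robot and the scene stay as the last step left them, time stands still between calls to the robot, and variables do not carry over. Pictures are saved under pics/ and viewed, at most 14 in all, crops included, and the job is handed in when it is done.

```bash
ls; mkdir -p pics
cat > h.py <<'E'
import numpy as np, cv2
from scipy.spatial.transform import Rotation as R
from plant import get_state, read_camera, ctrl
def cloud(c):
    z=c["range_z"]; f=200/np.tan(np.radians(c["vfov"])/2)
    v,u=np.mgrid[0:400,0:640]
    P=np.stack([(u-c["cx"])/f*z,(v-c["cy"])/f*z,z],-1)
    W=P@R.from_quat(c["orientation"]).as_matrix().T+np.array(c["origin"])
    W[z==0]=np.nan
    return W
def totool(d):  # world vector (mm) to tool axes
    return R.from_quat(get_state()["tcp_rot"]).inv().apply(d)
E
python3 - <<'E'
from h import *
s=get_state(); print({k:np.round(v,3) for k,v in s.items()})
for n in ["top","scene"]:
    c=read_camera(n); cv2.imwrite(f"pics/{n}0.png",c["frame"]); np.savez(f"{n}0.npz",W=cloud(c),f=c["frame"]); print(n,c["origin"],c["orientation"],c["vfov"])
E
```

```text
pics
{'time': np.float64(0.0), 'qpos': array([ 1.141,  0.287,  1.578, -0.   ,  1.279, -0.15 ]), 'dq': array([-0.   , -0.   , -0.002,  0.001, -0.001, -0.001]), 'joint_efforts': array([-1.0000e-03, -4.0597e+01, -2.9263e+01, -0.0000e+00,  6.0000e-03,
        0.0000e+00]), 'eef_pos': array([0.186, 0.648, 0.194]), 'tcp_rot': array([ 0.139,  0.99 , -0.001, -0.   ]), 'contact_force': array([0.296, 0.481, 1.572]), 'wrist_torque': array([-0.022,  0.023,  0.023]), 'finger_force': np.float64(0.0), 'opening': np.float64(0.999)}
top [ 0.45917873 -0.04582485  1.19266705] [ 0.70794325 -0.70424081  0.03785928 -0.03778776] 44.533938131936196
scene [ 1.34204591 -0.00568842  1.12802536] [ 0.65318217  0.69068457 -0.22814654 -0.21037357] 47.52505131340071
```

View pics/top0.png

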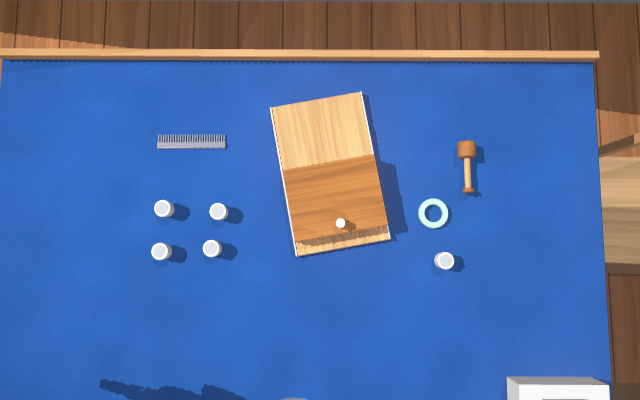

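View pics/scene0.png

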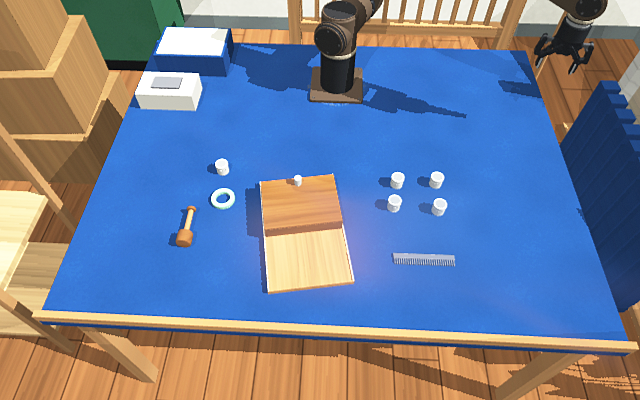

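The top view (up is +x, left is +y) shows the tray with corners near (271,108), (362,93), (390,240) and (297,256), and the knob at (340,223). The spares are at (164,209), (218,212), (161,252), (212,249) and (445,261). The cover is shut.

```bash
cat >> h.py <<'E'
def topat(W,u,v,z0,z1,r=16):
    p=W[v-r:v+r+1,u-r:u+r+1].reshape(-1,3); p=p[(p[:,2]>z0)&(p[:,2]<z1)]
    return p[:,:2].mean(0).round(4),np.median(p[:,2]).round(4),len(p)
E
python3 - <<'E'
from h import *
d=np.load("top0.npz"); W=d["W"]
print("table z",np.nanmedian(W[300:350,200:400,2]))
for n,(u,v) in dict(s0=(164,209),s1=(218,212),s2=(161,252),s3=(212,249),s4=(445,261)).items(): print(n,*topat(W,u,v,.030,.05))
kp=topat(W,340,223,.075,.1,8); print("knob",*kp)
sub=W[85:265,260:400].reshape(-1,3)
cov=sub[(sub[:,2]>.053)&(sub[:,2]<.068)]
brd=sub[(sub[:,2]>.009)&(sub[:,2]<.024)]
for n,p in (("cover",cov),("board",brd),("all",np.vstack([brd,cov]))):
    print(n,len(p),cv2.minAreaRect(p[:,:2].astype(np.float32)*1000),np.median(p[:,2]))
for n,(u,v) in dict(TL=(271,108),TR=(362,93),BR=(390,240),BL=(297,256)).items():
    q=W[v-3:v+4,u-3:u+4].reshape(-1,3); print(n,W[v,u].round(4))
E
```

```text
table z -0.0004006268710450289
s0 [0.5513 0.3134] 0.0371 225
s1 [0.5446 0.1817] 0.0372 220
s2 [0.4495 0.3156] 0.037 232
s3 [0.4572 0.195 ] 0.0373 228
s4 [ 0.4316 -0.3548] 0.0377 234
knob [ 0.5155 -0.1058] 0.0873 74
cover 6736 ((576.9744873046875, -94.9402847290039), (170.16314697265625, 221.06396484375), 10.622179985046387) 0.0593490773746258
board 7323 ((643.3117065429688, -82.60116577148438), (371.2461853027344, 232.4081573486328), 10.531819343566895) 0.015414564784330675
all 14059 ((643.3117065429688, -82.60116577148438), (371.2461853027344, 232.4081573486328), 10.531819343566895) 0.019529116765909293
TL [0.8004 0.0604 0.0172]
TR [ 0.847  -0.1666 -0.0055]
BR [ 0.4778 -0.2321  0.0006]
BL [ 0.438  -0.0063 -0.0014]
```

The cover starts about 27 mm open (the knob and cover rectangle agree). Tray origin is about (0.550, -0.100) with a yaw of 10.6°. With the tool turned so its y lies along tray x, shifts are (tray dy, tray dx, -dz).

```bash
cat >> h.py <<'E'
YAW=np.radians(10.57); O=np.array([.5499,-.1000]); A=np.array([[np.cos(YAW),np.sin(YAW)],[-np.sin(YAW),np.cos(YAW)]])
def tray(xy): return A@(np.asarray(xy)[:2]-O)*1000
def world(t): return O+A.T@np.asarray(t)/1000
def shift(xy,z):
    s=get_state(); d=np.append(xy,z)-s["eef_pos"]
    y=R.from_quat(s["tcp_rot"]).apply([0,1,0]); 
    print("shift",totool(d*1000).round(1),"yaw",round(np.degrees(np.arctan2(y[1],y[0]))-10.57,2),"t",s["time"])
E
python3 - <<'E'
from h import *
for n,p in dict(s0=(.5513,.3134),s1=(.5446,.1817),s2=(.4495,.3156),s3=(.4572,.195),s4=(.4316,-.3548),knob=(.5155,-.1058)).items(): print(n,tray(p).round(1))
shift((.45,.40),.195); shift((.5155,-.1058),.195)
E
```

```text
s0 [ 77.2 406.1]
s1 [ 46.5 277.9]
s2 [-22.5 427. ]
s3 [-37. 307.]
s4 [-163.  -228.8]
knob [-34.9   0.6]
shift [-322.2 -165.6   -0.8] yaw 63.4 t 0.1
shift [-5.248e+02 -6.337e+02  1.000e-01] yaw 63.4 t 0.1
```

```bash
python3 -m crank '[[[-322,-166,0],63.4,0],[[-322,-166,0],63.4,0],[[-322,-166,0],63.4,0],[[-322,-166,0],63.4,0],[[-322,-166,0],63.4,0],[[-322,-166,0],63.4,0],[[-322,-166,0],63.4,0],[[-322,-166,0],63.4,0],[[-322,-166,0],63.4,0],[[-322,-166,0],63.4,0]]' 40
python3 - <<'E'
from h import *
print(tray(get_state()["eef_pos"])); shift((.5155,-.1058),.195)
E
```

```text
time: 1.1
eef_pos: [0.4495, 0.4003, 0.1947]
tcp_rot: [0.639, 0.77, -0.0, -0.0]
contact_force: [-0.2, 0.7, -0.6]
opening: 0.999
finger_force: 0.0
[ -6.89638178 510.22715735]
shift [-5.096e+02 -2.840e+01 -3.000e-01] yaw 0.05 t 1.1
```

```bash
python3 -m crank '[[[-50,-3,0],0,0],[[-100,-6,0],0,0],[[-150,-9,0],0,0],[[-200,-12,0],0,0],[[-250,-15,0],0,0],[[-300,-18,0],0,0],[[-350,-21,0],0,0],[[-400,-23,0],0,0],[[-450,-26,0],0,0],[[-480,-28,0],0,0]]'
python3 -m crank '[[[-29,0,0],0,0],[[-29,0,0],0,0],[[-29,0,40],0,0],[[-29,0,70],0,0],[[-29,0,70],0,0]]'
python3 - <<'E'
from h import *
print(tray(get_state()["eef_pos"])); shift((.5155,-.1058),.064)
c=read_camera("wrist"); cv2.imwrite("pics/w1.png",c["frame"])
E
```

```text
time: 2.1
eef_pos: [0.5107, -0.078, 0.1954]
tcp_rot: [0.638, 0.77, 0.0, 0.0]
contact_force: [-0.2, 0.1, 0.5]
opening: 1.002
finger_force: 0.0
time: 2.6
eef_pos: [0.5122, -0.1017, 0.1202]
tcp_rot: [0.638, 0.77, -0.001, -0.005]
contact_force: [0.0, 0.9, -0.2]
opening: 0.998
finger_force: 0.0
[-37.38874132   5.25334877]
shift [-5.   3.  56.1] yaw 0.17 t 2.6
```

View pics/w1.png

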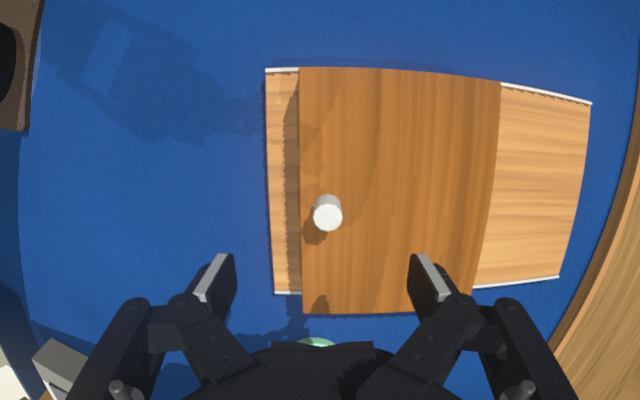

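The knob at (328,213) lies between the pads. Next I descend and grip it.

```bash
python3 -m crank '[[[-5,3,28],0,0],[[-5,3,56],0,0],[[-5,3,56],0,0],[[-5,3,56],0,0],[[-5,3,56],0,255],[[-5,3,56],0,255],[[-5,3,56],0,255],[[-5,3,56],0,255],[[-5,3,56],0,255],[[-5,3,56],0,255]]' 40
python3 -m crank '[[[0,0,0],0,255],[[0,0,0],0,255],[[0,0,0],0,255],[[0,0,0],0,255],[[0,0,0],0,255],[[0,0,0],0,255]]'
python3 - <<'E'
from h import *
print(tray(get_state()["eef_pos"]),get_state()["eef_pos"])
E
```

```text
time: 3.65
eef_pos: [0.5197, -0.1096, 0.0693]
tcp_rot: [0.639, 0.769, 0.0, 0.0]
contact_force: [0.7, -0.3, -0.3]
opening: 0.002
finger_force: 0.0
time: 4.25
eef_pos: [0.5197, -0.1096, 0.0692]
tcp_rot: [0.639, 0.769, -0.0, -0.0]
contact_force: [-0.4, -0.7, 0.6]
opening: 0.0
finger_force: 0.0
[-31.45526659  -3.88377429] [ 0.51969091 -0.10958792  0.06919473]
```

Run:
```python
from h import *
a=read_camera("wrist")["frame"]; c=read_camera("top"); W=cloud(c)
cv2.imwrite("pics/w2.png",np.hstack([a[100:400,150:450],cv2.resize(c["frame"][170:270,270:400],None,fx=3,fy=3)]))
print(*topat(W,340,223,.075,.1,12))
```

```text
[nan nan] nan 0h.py:15: RuntimeWarning: Mean of empty slice.
  return p[:,:2].mean(0).round(4),np.median(p[:,2]).round(4),len(p)
  ret = um.true_divide(
  return _methods._mean(a, axis=axis, dtype=dtype,
  ret = ret.dtype.type(ret / rcount)
```

View pics/w2.png

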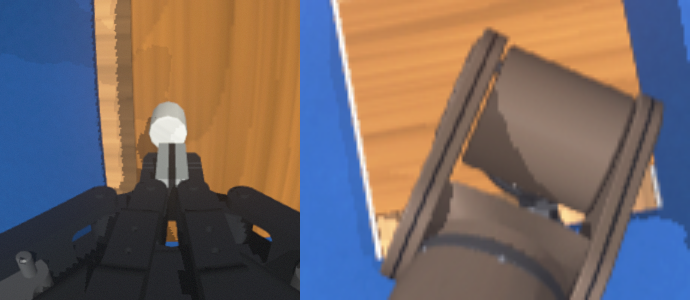

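```bash
cat >> h.py <<'E'
def fish(c):
    z=c["range_z"]; f=200/np.tan(np.radians(c["vfov"])/2)
    v,u=np.mgrid[0:400,0:640]; dx,dy=u-c["cx"],v-c["cy"]; r=np.hypot(dx,dy)+1e-9; k=np.tan(r/f)/r
    W=np.stack([dx*k*z,dy*k*z,z],-1)@R.from_quat(c["orientation"]).as_matrix().T+np.array(c["origin"])
    W[(z==0)|(r/f>1.4)]=np.nan
    return W
E
python3 - <<'E'
from h import *
c=read_camera("wrist"); W=fish(c); print(c["origin"],c["vfov"],c["orientation"])
for u,v in [(318,225),(318,235),(318,250),(320,255),(320,265),(320,275),(400,200),(500,150)]: print(u,v,W[v,u].round(4),tray(W[v,u]).round(1))
p=W[195:245,295:345].reshape(-1,3); p=p[(p[:,2]>.078)&(p[:,2]<.096)]; print(tray(p.mean(0)),p.mean(0),len(p))
E
```

```text
[ 0.50625056 -0.03303864  0.24914373] 65.70646984690485 [0.98388484 0.09134406 0.01432598 0.15304136]
318 225 [ 0.5165 -0.0982  0.0893] [-32.5   7.9]
318 235 [ 0.5175 -0.1038  0.0901] [-32.5   2.2]
318 250 [ 0.5168 -0.0984  0.1194] [-32.2   7.6]
320 255 [ 0.5179 -0.099   0.1229] [-31.3   6.8]
320 265 [ 0.5179 -0.0985  0.133 ] [-31.2   7.3]
320 275 [ 0.5179 -0.0983  0.1416] [-31.2   7.5]
400 200 [ 0.5679 -0.0831  0.0605] [20.8 13.3]
500 150 [ 0.6308 -0.0344  0.0616] [91.6 49.6]
[-32.91650274   6.00696195] [ 0.51644014 -0.10013306  0.08803302] 1059
```

Run:
```python
from h import *
c=read_camera("wrist"); W=fish(c)
for u in (312,318,324):
  for v in range(228,262,3): print(u,v,tray(W[v,u]).round(1),W[v,u,2].round(4))
cv2.imwrite("pics/w3.png",cv2.resize(c["frame"][180:300,260:380],None,fx=5,fy=5,interpolation=2))
```

```text
312 228 [-35.9   5.9] 0.0889
312 231 [-35.9   4.3] 0.0894
312 234 [-35.9   2.4] 0.0894
312 237 [-35.9   0.6] 0.0894
312 240 [-35.9  -1.2] 0.0897
312 243 [-35.3   6.6] 0.1098
312 246 [-35.2   7.1] 0.1141
312 249 [-35.1   6.8] 0.1168
312 252 [-35.    7.6] 0.1214
312 255 [-34.9   7. ] 0.1232
312 258 [-34.8   7.5] 0.127
312 261 [-34.7   7.5] 0.1298
318 228 [-32.5   6.4] 0.0901
318 231 [-32.5   4. ] 0.0888
318 234 [-32.5   2.5] 0.0896
318 237 [-32.5   0.7] 0.0896
318 240 [-32.5  -1.4] 0.0891
318 243 [-32.3   6.7] 0.11
318 246 [-32.3   7.1] 0.114
318 249 [-32.2   7. ] 0.1171
318 252 [-32.2   7.5] 0.1212
318 255 [-32.2   7.1] 0.1234
318 258 [-32.1   7.3] 0.1266
318 261 [-32.1   7. ] 0.1289
324 228 [-29.2   5.9] 0.0889
324 231 [-29.2   4.5] 0.0899
324 234 [-29.1   2.4] 0.0894
324 237 [-29.1   0.5] 0.0893
324 240 [-29.1  -1.1] 0.0899
324 243 [-29.3   6.8] 0.1101
324 246 [-29.4   7.3] 0.1144
324 249 [-29.4   6.4] 0.116
324 252 [-29.4   7.1] 0.1205
324 255 [-29.4   7.2] 0.1237
324 258 [-29.5   7.6] 0.1272
324 261 [-29.5   7.3] 0.1295
```

View pics/w3.png

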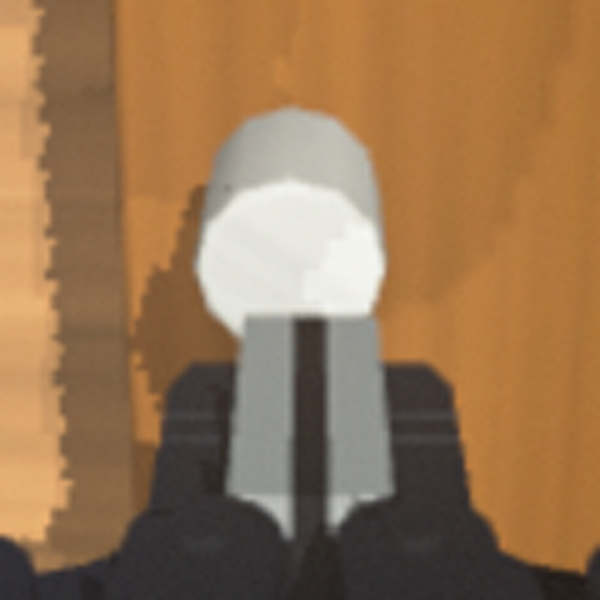

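The wrist depth puts the shut fingertips at z≈0.109 with the reported TCP at z=0.069. Image occlusion agrees: the tips are above the knob, whose top is at 0.089. So the reported height runs about 40 mm beyond the real tips. I'll descend in stages and check.

```bash
python3 -m crank '[[[5,-1,0],0,0],[[5,-1,0],0,0],[[5,-1,0],0,0],[[5,-1,0],0,0],[[5,-1,0],0,0],[[5,-1,0],0,0],[[5,-1,20],0,0],[[5,-1,35],0,0],[[5,-1,35],0,0]]' 40
python3 -m crank '[[[0,0,0],0,255],[[0,0,0],0,255],[[0,0,0],0,255],[[0,0,0],0,255],[[0,0,0],0,255],[[0,0,0],0,255],[[0,0,0],0,255],[[0,0,0],0,255]]' 40
python3 - <<'E'
from h import *
print(tray(get_state()["eef_pos"]))
c=read_camera("wrist"); cv2.imwrite("pics/w4.png",cv2.resize(c["frame"][180:300,260:380],None,fx=3,fy=3,interpolation=2))
E
```

```text
time: 5.35
eef_pos: [0.5155, -0.104, 0.0314]
tcp_rot: [0.639, 0.769, -0.001, -0.003]
contact_force: [-0.7, 0.8, 1.0]
opening: 1.003
finger_force: 0.0
time: 6.15
eef_pos: [0.5182, -0.105, 0.035]
tcp_rot: [0.639, 0.769, 0.0, 0.0]
contact_force: [-1.1, 0.8, 5.6]
opening: 0.236
finger_force: 39.2
[-32.08780694   0.89506393]
```

View pics/w4.png

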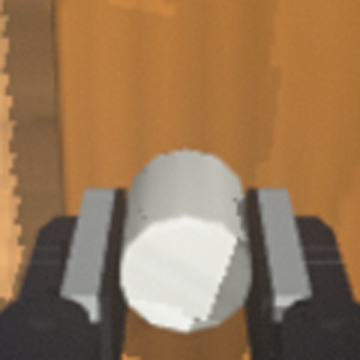

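The pads now clamp the knob (opening 0.236, 39 N). I'll slide the cover open.

```bash
python3 -m crank '[[[0,15,0],0,255],[[0,35,0],0,255],[[0,55,0],0,255],[[0,75,0],0,255],[[0,95,0],0,255],[[0,115,0],0,255],[[0,135,0],0,255],[[0,150,0],0,255],[[0,156,0],0,255],[[0,156,0],0,255]]'
python3 -m crank '[[[0,2,0],0,255],[[0,4,0],0,255],[[0,4,0],0,255],[[0,4,0],0,255],[[0,4,0],0,255]]'
python3 -c "
from h import *
print(tray(get_state()['eef_pos']))"
```

```text
time: 7.2
eef_pos: [0.6729, -0.0762, 0.035]
tcp_rot: [0.639, 0.769, 0.001, 0.001]
contact_force: [1.8, 0.0, 4.5]
opening: 0.234
finger_force: 40.2
time: 7.7
eef_pos: [0.6752, -0.0758, 0.0351]
tcp_rot: [0.639, 0.769, 0.0, 0.001]
contact_force: [-0.4, -0.1, 4.9]
opening: 0.242
finger_force: 40.2
[127.61975132   0.84692521]
```

```bash
python3 -m crank '[[[0,1,0],0,255],[[0,2,0],0,255],[[0,2,0],0,255],[[0,2,0],0,255]]'
python3 -m crank '[[[0,1,0],0,255],[[0,2,0],0,255],[[0,2,0],0,255],[[0,2,0],0,255]]'
python3 -c "
from h import *
print(tray(get_state()['eef_pos']))"
```

```text
time: 8.1
eef_pos: [0.6758, -0.0756, 0.035]
tcp_rot: [0.639, 0.769, -0.001, -0.001]
contact_force: [-4.7, -0.4, 7.2]
opening: 0.238
finger_force: 40.4
time: 8.5
eef_pos: [0.6756, -0.0756, 0.035]
tcp_rot: [0.639, 0.769, -0.003, -0.003]
contact_force: [-9.0, -2.4, 10.5]
opening: 0.237
finger_force: 40.8
[128.03432899   0.9069188 ]
```

At the stop. I'll ease back, release, rise, and move over spare 1 (tray 46.5, 277.9).

```bash
python3 -m crank '[[[0,-3,0],0,255],[[0,-3,0],0,255],[[0,-3,0],0,0],[[0,-3,0],0,0],[[0,-3,0],0,0],[[0,-3,0],0,0],[[0,-3,-40],0,0],[[0,-3,-80],0,0],[[0,-3,-120],0,0],[[0,-3,-120],0,0]]'
python3 -m crank '[[[45,-14,0],0,0],[[90,-28,0],0,0],[[135,-42,0],0,0],[[180,-56,0],0,0],[[225,-70,0],0,0],[[260,-78,0],0,0],[[277,-82,0],0,0],[[277,-82,0],0,0],[[277,-82,0],0,0],[[277,-82,0],0,0]]'
python3 - <<'E'
from h import *
s=get_state(); print(tray(s["eef_pos"]),s["eef_pos"][2])
c=read_camera("top"); W=cloud(c); w=read_camera("wrist"); V=fish(w)
cv2.imwrite("pics/t5.png",np.vstack([cv2.resize(c["frame"][80:280,140:480],None,fx=1.8,fy=1.8),cv2.resize(w["frame"],None,fx=.36,fy=.36) if 0 else np.zeros((1,612,3),np.uint8)]))
for i,(a,b) in enumerate([(x,y) for x in(-36,36) for y in (68,0,-68)]):
    T=(W[...,:2]-O)@A.T*1000
    m=(abs(T[...,0]-a)<20)&(abs(T[...,1]-b)<20); print(i,m.sum(),np.percentile(W[m][:,2],[10,50,90]).round(4))
T=(V[...,:2]-O)@A.T*1000; m=(V[...,2]>.03)&(V[...,2]<.05)&(np.hypot(T[...,0]-46.5,T[...,1]-278)<35); p=T[m]
print("s1 wrist",len(p),p.mean(0),p.min(0),p.max(0))
E
```

```text
time: 9.5
eef_pos: [0.6805, -0.0764, 0.1629]
tcp_rot: [0.639, 0.769, 0.003, 0.006]
contact_force: [0.7, 0.4, 0.6]
opening: 1.001
finger_force: 0.0
time: 10.5
eef_pos: [0.5454, 0.1807, 0.154]
tcp_rot: [0.64, 0.769, -0.0, 0.0]
contact_force: [-0.0, -1.0, -0.1]
opening: 0.998
finger_force: 0.0
[ 47.0370801  276.79312881] 0.1540280973255395
0 271 [0.0025 0.0052 0.0086]
1 287 [0.0051 0.0428 0.046 ]
2 269 [0.0023 0.0055 0.0085]
3 266 [0.0025 0.0055 0.0077]
4 265 [0.0026 0.0053 0.0083]
5 259 [0.0024 0.0053 0.0085]
s1 wrist 1271 [ 48.89910089 281.91095869] [ 29.36919026 261.56526521] [ 68.19269103 300.72641444]
```

View pics/t5.png

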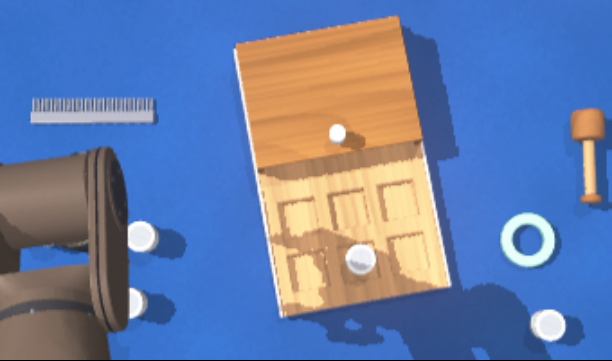

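Pocket 1 (front middle) is the only filled one, so all five spares are needed. Spare 1 from the wrist camera is at (48.8, 281). I'll descend in stages.

```bash
python3 -m crank '[[[3,1,40],0,0],[[3,1,80],0,0],[[3,1,120],0,0],[[3,1,150],0,0],[[3,1,170],0,0],[[3,1,180],0,0],[[3,1,180],0,0],[[3,1,180],0,0]]'
python3 - <<'E'
from h import *
s=get_state(); print(tray(s["eef_pos"]),s["eef_pos"][2])
w=read_camera("wrist"); V=fish(w); cv2.imwrite("pics/w6.png",w["frame"][100:,100:540])
E
```

```text
time: 11.4
eef_pos: [0.5463, 0.1848, -0.0248]
tcp_rot: [0.639, 0.769, 0.001, 0.001]
contact_force: [-0.2, -0.3, 0.0]
opening: 1.002
finger_force: 0.0
[ 48.67551879 280.65263196] -0.02478625058954021
```

View pics/w6.png

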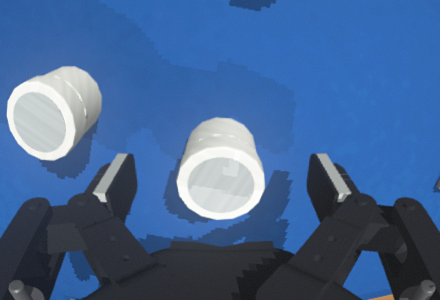

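The tin sits centred between the pads at (220,185) with no contact. I'll lower 8 mm, close, and lift.

```bash
python3 -m crank '[[[0,0,8],0,0],[[0,0,8],0,255],[[0,0,8],0,255],[[0,0,8],0,255],[[0,0,8],0,255],[[0,0,8],0,255],[[0,0,8],0,255],[[0,0,8],0,255]]' 60
python3 -m crank '[[[0,0,-10],0,255],[[0,0,-40],0,255],[[0,0,-80],0,255],[[0,0,-110],0,255],[[0,0,-110],0,255],[[0,0,-110],0,255]]'
python3 - <<'E'
from h import *
s=get_state(); print(tray(s["eef_pos"]),s["eef_pos"][2])
w=read_camera("wrist"); V=fish(w); T=(V[...,:2]-O)@A.T*1000; t=tray(s["eef_pos"])
m=np.hypot(T[...,0]-t[0],T[...,1]-t[1])<32; m[:, :250]=0; m[:,390:]=0; m[330:]=0
b=(w["frame"].min(2)>120)&m; print(b.sum(), "tin z",np.percentile(V[b][:,2],[5,25,50,75,95]).round(4),T[b].mean(0))
E
```

```text
time: 12.25
eef_pos: [0.5456, 0.1852, -0.0332]
tcp_rot: [0.639, 0.769, 0.0, 0.0]
contact_force: [-0.8, 0.5, 3.6]
opening: 0.45
finger_force: 60.3
time: 12.85
eef_pos: [0.545, 0.1851, 0.0768]
tcp_rot: [0.639, 0.769, 0.0, 0.0]
contact_force: [-1.0, -0.6, -1.4]
opening: 0.453
finger_force: 60.4
[ 47.51388998 281.11901351] 0.07676669393545717
8534 tin z [0.1202 0.1419 0.1491 0.1497 0.1505] [ 48.27164701 287.76341544]
```

The tin is held (opening 0.45, top at z 0.150). Its bottom is about reported z + 33 mm. I'll take it to pocket 3 at (36, 68.5).

```bash
python3 -m crank '[[[-40,-2,0],0,255],[[-80,-4,0],0,255],[[-120,-6,0],0,255],[[-160,-9,0],0,255],[[-195,-11,0],0,255],[[-212,-11.5,0],0,255],[[-212,-11.5,0],0,255],[[-212,-11.5,30],0,255],[[-212,-11.5,60],0,255],[[-212,-11.5,75],0,255]]'
python3 -m crank '[[[0,0,0],0,255],[[0,0,0],0,255],[[0,0,10],0,255],[[0,0,20],0,255],[[0,0,27],0,255],[[0,0,27],0,255],[[0,0,27],0,255]]'
python3 -c "
from h import *
s=get_state(); print(tray(s['eef_pos']),s['eef_pos'][2],s['opening'])"
```

```text
time: 13.9
eef_pos: [0.5696, -0.0234, -0.0025]
tcp_rot: [0.639, 0.77, -0.001, -0.003]
contact_force: [-0.4, 0.3, -1.3]
opening: 0.456
finger_force: 60.4
time: 14.6
eef_pos: [0.574, -0.0255, -0.0218]
tcp_rot: [0.639, 0.77, 0.0, 0.0]
contact_force: [-9.9, 1.2, 19.6]
opening: 0.45
finger_force: 87.5
[37.31932084 68.77483591] -0.021836309855237754 0.4502600836493169
```

Run:
```python
from h import *
w=read_camera("wrist"); cv2.imwrite("pics/w7.png",cv2.resize(w["frame"][120:340,190:450],None,fx=2.5,fy=2.5))
V=fish(w); T=(V[...,:2]-O)@A.T*1000
m=(V[...,2]>.03)&(V[...,2]<.075)&(w["frame"].min(2)>120)&(np.hypot(T[...,0]-37,T[...,1]-69)<30)
print(np.percentile(V[m][:,2],[50,75,95]),T[m].min(0),T[m].max(0))
```

```text
[0.05069335 0.05119927 0.05186965] [12.3235911  49.43134676] [64.16518836 89.41187899]
```

View pics/w7.png

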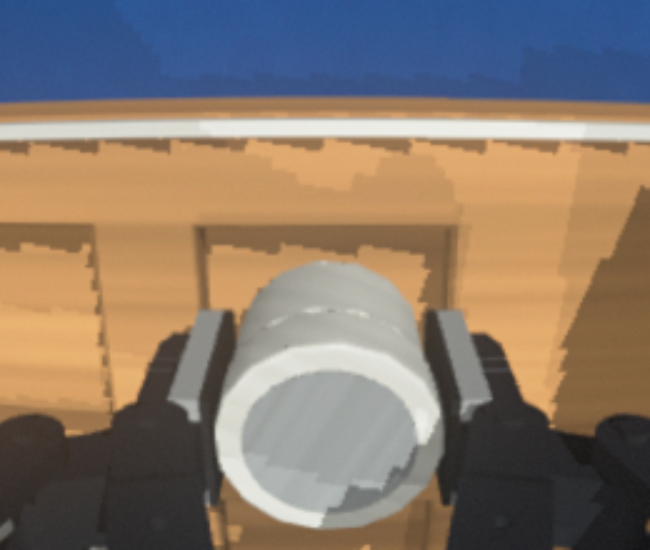

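The tin is inside pocket 3 and about 7 mm above its floor. The fingertips are resting on the pocket rim, so I'll grasp higher from now on. I'll release here, then check, and go on to spare 3 at (-37, 307).

```bash
python3 -m crank '[[[0,-1,-2],0,255],[[0,-1,-2],0,115],[[0,-1,-2],0,100],[[0,-1,-2],0,80],[[0,-1,-2],0,80],[[0,-1,-2],0,80],[[0,-1,-30],0,80],[[0,-1,-70],0,80],[[0,-1,-110],0,0],[[0,-1,-110],0,0]]' 40
python3 -m crank '[[[45,-14,0],0,0],[[90,-28,0],0,0],[[135,-42,0],0,0],[[180,-56,0],0,0],[[220,-68,0],0,0],[[240,-73,0],0,0],[[240,-73,0],0,0],[[240,-73,0],0,0],[[240,-73,0],0,0]]'
cat >> h.py <<'E'
def wtin(x,y,z0=.03,z1=.05,w=None):
    w=w or read_camera("wrist"); V=fish(w); T=(V[...,:2]-O)@A.T*1000
    m=(V[...,2]>z0)&(V[...,2]<z1)&(np.hypot(T[...,0]-x,T[...,1]-y)<45); p=T[m]
    if len(p): print("tin",len(p),((p.min(0)+p.max(0))/2).round(1),(p.max(0)-p.min(0)).round(1),np.median(V[m][:,2]).round(4))
def here(): s=get_state(); print("tcp",tray(s["eef_pos"]).round(1),s["eef_pos"][2].round(4),"op",round(s["opening"],3),"t",s["time"])
def pockets():
    W=cloud(read_camera("top")); T=(W[...,:2]-O)@A.T*1000
    for i,(a,b) in enumerate([(x,y) for x in(-36,36) for y in (68,0,-68)]):
        m=(abs(T[...,0]-a)<32)&(abs(T[...,1]-b)<30)&(W[...,2]>.035)&(W[...,2]<.06); q=T[m]
        print(i,m.sum(),q.mean(0).round(1) if m.any() else "",np.median(W[m][:,2]).round(4) if m.any() else "")
E
python3 -c "
from h import *
here(); wtin(-37,307); pockets()"
```

```text
time: 15.65
eef_pos: [0.5762, -0.0266, 0.0908]
tcp_rot: [0.639, 0.769, 0.003, 0.005]
contact_force: [-0.2, 0.2, 1.4]
opening: 0.987
finger_force: 0.0
time: 16.55
eef_pos: [0.4563, 0.1961, 0.0839]
tcp_rot: [0.639, 0.769, -0.0, -0.0]
contact_force: [0.4, 0.3, 0.4]
opening: 1.004
finger_force: 0.0
tcp [-37.7 308.2] 0.0839 op 1.004 t 16.55
tin 2063 [-35.  310.6] [38.7 39.3] 0.0394
0 0  
1 227 [-35.3  -1.6] 0.0431
2 0  
3 220 [35.1 66. ] 0.0436
4 0  
5 0
```

```bash
python3 -m crank '[[[1.5,1.5,40],0,0],[[1.5,1.5,80],0,0],[[1.5,1.5,109],0,0],[[1.5,1.5,109],0,0],[[1.5,1.5,109],0,0],[[1.5,1.5,109],0,255],[[1.5,1.5,109],0,255],[[1.5,1.5,109],0,255],[[1.5,1.5,109],0,255],[[1.5,1.5,109],0,255]]' 60
python3 -m crank '[[[0,0,0],0,255],[[0,0,0],0,255],[[0,0,-10],0,255],[[0,0,-40],0,255],[[0,0,-80],0,255],[[0,0,-100],0,255],[[0,0,-100],0,255],[[0,0,-100],0,255]]'
python3 -c "
from h import *
here(); wtin(-36,309,.11,.15)"
```

```text
time: 17.65
eef_pos: [0.4588, 0.199, -0.023]
tcp_rot: [0.639, 0.769, 0.001, 0.001]
contact_force: [0.1, -0.1, 5.8]
opening: 0.449
finger_force: 60.6
time: 18.45
eef_pos: [0.4567, 0.1986, 0.075]
tcp_rot: [0.639, 0.769, -0.0, -0.0]
contact_force: [-0.4, 0.1, -0.4]
opening: 0.451
finger_force: 60.4
tcp [-36.9 310.7] 0.075 op 0.451 t 18.45
tin 8517 [-35.9 310.9] [65.9 40. ] 0.1372
```

```bash
python3 -m crank '[[[-45,1,0],0,255],[[-90,1,0],0,255],[[-135,1,0],0,255],[[-180,1,0],0,255],[[-220,1,0],0,255],[[-242,1,0],0,255],[[-242,1,0],0,255],[[-242,1,0],0,255],[[-242,1,30],0,255],[[-242,1,60],0,255]]'
python3 -m crank '[[[0,0,10],0,255],[[0,0,10],0,255],[[0,0,20],0,255],[[0,0,32],0,255],[[0,0,32],0,255],[[0,0,32],0,255]]'
python3 -c "
from h import *
here()"
```

```text
time: 19.5
eef_pos: [0.5026, -0.0378, 0.0146]
tcp_rot: [0.638, 0.77, 0.0, 0.0]
contact_force: [-0.1, 0.5, -0.7]
opening: 0.444
finger_force: 60.4
time: 20.1
eef_pos: [0.5027, -0.0391, -0.0167]
tcp_rot: [0.639, 0.769, 0.0, 0.0]
contact_force: [-0.3, -0.3, -0.0]
opening: 0.45
finger_force: 61.3
tcp [-35.3  68.6] -0.0167 op 0.45 t 20.1
```

```bash
python3 -m crank '[[[0,0,0],0,100],[[0,0,0],0,80],[[0,0,0],0,80],[[0,0,0],0,80],[[0,0,-30],0,80],[[0,0,-70],0,80],[[0,0,-100],0,0],[[0,0,-100],0,0],[[0,0,-100],0,0]]' 40
python3 -m crank '[[[46,15,0],0,0],[[92,30,0],0,0],[[138,46,0],0,0],[[184,62,0],0,0],[[230,77,0],0,0],[[276,92,0],0,0],[[310,104,0],0,0],[[337,113,0],0,0],[[337,113,0],0,0],[[337,113,0],0,0]]'
python3 -m crank '[[[0,0,0],0,0],[[0,0,0],0,0]]'
python3 -c "
from h import *
here(); wtin(77,406); pockets()"
```

```text
time: 21.0
eef_pos: [0.5029, -0.0391, 0.0838]
tcp_rot: [0.639, 0.769, 0.0, 0.001]
contact_force: [0.4, 0.4, -0.3]
opening: 1.002
finger_force: 0.0
time: 22.0
eef_pos: [0.5502, 0.3126, 0.0808]
tcp_rot: [0.638, 0.77, -0.002, -0.001]
contact_force: [0.2, -1.0, 0.4]
opening: 1.001
finger_force: 0.0
time: 22.2
eef_pos: [0.5514, 0.3116, 0.0825]
tcp_rot: [0.64, 0.769, -0.001, -0.0]
contact_force: [-0.1, 0.1, 0.4]
opening: 1.0
finger_force: 0.0
tcp [ 77.  404.3] 0.0825 op 1.0 t 22.2
tin 2096 [ 79.7 409.5] [38.3 40.2] 0.0394
0 223 [-36.6  65.8] 0.0436
1 225 [-35.2  -1.6] 0.0433
2 0  
3 222 [35.2 66. ] 0.0431
4 0  
5 0
```

```bash
python3 -m crank '[[[4,1.5,40],0,0],[[4,1.5,80],0,0],[[4,1.5,107],0,0],[[4,1.5,107],0,0],[[4,1.5,107],0,0],[[4,1.5,107],0,255],[[4,1.5,107],0,255],[[4,1.5,107],0,255],[[4,1.5,107],0,255],[[4,1.5,107],0,255]]' 60
python3 -m crank '[[[0,0,0],0,255],[[0,0,0],0,255],[[0,0,-10],0,255],[[0,0,-40],0,255],[[0,0,-80],0,255],[[0,0,-100],0,255],[[0,0,-100],0,255],[[0,0,-100],0,255]]'
python3 -c "
from h import *
here(); wtin(78,408,.11,.15)"
```

```text
time: 23.3
eef_pos: [0.554, 0.3178, -0.0217]
tcp_rot: [0.639, 0.769, 0.002, 0.001]
contact_force: [-0.5, 0.2, 6.5]
opening: 0.449
finger_force: 61.0
time: 24.1
eef_pos: [0.5519, 0.317, 0.0757]
tcp_rot: [0.639, 0.769, -0.0, -0.0]
contact_force: [-0.3, 0.4, -1.0]
opening: 0.449
finger_force: 60.4
tcp [ 78.5 409.5] 0.0757 op 0.449 t 24.1
tin 8362 [ 79.4 410. ] [65.9 39.6] 0.1367
```

```bash
python3 -m crank '[[[-45,-5,0],0,255],[[-90,-10,0],0,255],[[-135,-14,0],0,255],[[-180,-19,0],0,255],[[-225,-24,0],0,255],[[-270,-28,0],0,255],[[-315,-33,0],0,255],[[-360,-38,0],0,255],[[-395,-41,0],0,255],[[-409,-42.5,0],0,255]]'
python3 -m crank '[[[0,0,0],0,255],[[0,0,0],0,255],[[0,0,0],0,255],[[0,0,30],0,255],[[0,0,60],0,255],[[0,0,70],0,255],[[0,0,80],0,255],[[0,0,93],0,255],[[0,0,93],0,255],[[0,0,93],0,255]]'
python3 -c "
from h import *
here()"
```

```text
time: 25.15
eef_pos: [0.5842, -0.0954, 0.0737]
tcp_rot: [0.64, 0.768, -0.001, -0.002]
contact_force: [0.8, 0.1, -0.8]
opening: 0.445
finger_force: 60.4
time: 26.15
eef_pos: [0.5863, -0.0927, -0.0163]
tcp_rot: [0.639, 0.769, 0.0, 0.001]
contact_force: [-0.2, -0.0, -1.2]
opening: 0.445
finger_force: 63.3
tcp [37.1  0.5] -0.0163 op 0.445 t 26.15
```

```bash
python3 -m crank '[[[0,0,0],0,100],[[0,0,0],0,80],[[0,0,0],0,80],[[0,0,0],0,80],[[0,0,-30],0,80],[[0,0,-70],0,80],[[0,0,-100],0,0],[[0,0,-100],0,0],[[0,0,-100],0,0]]' 40
python3 -m crank '[[[46,-6,0],0,0],[[92,-13,0],0,0],[[138,-19,0],0,0],[[184,-25,0],0,0],[[230,-32,0],0,0],[[276,-38,0],0,0],[[322,-45,0],0,0],[[368,-51,0],0,0],[[410,-57,0],0,0],[[427,-59,0],0,0]]'
python3 -m crank '[[[0,0,0],0,0],[[0,0,0],0,0],[[0,0,0],0,0]]'
python3 -c "
from h import *
here(); wtin(-22,427); pockets()"
```

```text
time: 27.05
eef_pos: [0.5862, -0.0929, 0.0842]
tcp_rot: [0.639, 0.769, 0.0, 0.001]
contact_force: [0.3, 0.1, -1.2]
opening: 1.0
finger_force: 0.0
time: 28.05
eef_pos: [0.4463, 0.3185, 0.081]
tcp_rot: [0.638, 0.77, -0.002, -0.001]
contact_force: [0.3, -0.2, -0.6]
opening: 0.998
finger_force: 0.0
time: 28.35
eef_pos: [0.4492, 0.3151, 0.0822]
tcp_rot: [0.639, 0.769, -0.001, -0.0]
contact_force: [0.4, -0.0, 0.0]
opening: 1.001
finger_force: 0.0
tcp [-22.9 426.5] 0.0822 op 1.001 t 28.35
tin 2096 [-20.1 430.8] [38.4 39.3] 0.0394
0 223 [-36.6  65.8] 0.0435
1 225 [-35.2  -1.6] 0.0433
2 0  
3 223 [35.1 66. ] 0.0435
4 219 [35.7 -2. ] 0.0434
5 0
```

```bash
python3 -m crank '[[[3.5,1.5,40],0,0],[[3.5,1.5,80],0,0],[[3.5,1.5,107],0,0],[[3.5,1.5,107],0,0],[[3.5,1.5,107],0,0],[[3.5,1.5,107],0,255],[[3.5,1.5,107],0,255],[[3.5,1.5,107],0,255],[[3.5,1.5,107],0,255],[[3.5,1.5,107],0,255]]' 60
python3 -m crank '[[[0,0,0],0,255],[[0,0,0],0,255],[[0,0,-10],0,255],[[0,0,-40],0,255],[[0,0,-80],0,255],[[0,0,-100],0,255],[[0,0,-100],0,255],[[0,0,-100],0,255]]'
python3 -c "
from h import *
here(); wtin(-21,430,.11,.15)"
```

```text
time: 29.45
eef_pos: [0.4517, 0.3207, -0.0219]
tcp_rot: [0.639, 0.769, 0.002, 0.001]
contact_force: [-0.5, -0.4, 5.7]
opening: 0.447
finger_force: 60.8
time: 30.25
eef_pos: [0.4498, 0.3198, 0.0759]
tcp_rot: [0.639, 0.769, -0.0, -0.0]
contact_force: [-0.1, -0.5, -0.4]
opening: 0.443
finger_force: 60.4
tcp [-21.4 431. ] 0.0759 op 0.443 t 30.25
tin 8405 [-20.6 430.5] [65.6 40.8] 0.137
```

```bash
python3 -m crank '[[[-48,5,0],0,255],[[-96,11,0],0,255],[[-144,16,0],0,255],[[-192,22,0],0,255],[[-240,27,0],0,255],[[-288,33,0],0,255],[[-336,38,0],0,255],[[-384,44,0],0,255],[[-432,49,0],0,255],[[-475,54,0],0,255]]'
python3 -m crank '[[[-23.5,3,0],0,255],[[-23.5,3,0],0,255],[[-23.5,3,0],0,255],[[-23.5,3,0],0,255],[[-23.5,3,30],0,255],[[-23.5,3,60],0,255],[[-23.5,3,75],0,255],[[-23.5,3,93],0,255],[[-23.5,3,93],0,255],[[-23.5,3,93],0,255]]'
python3 -c "
from h import *
here()"
```

```text
time: 31.3
eef_pos: [0.589, -0.1388, 0.0734]
tcp_rot: [0.639, 0.769, -0.001, -0.002]
contact_force: [0.6, 0.8, -0.3]
opening: 0.45
finger_force: 60.4
time: 32.3
eef_pos: [0.5978, -0.1587, -0.0167]
tcp_rot: [0.639, 0.77, 0.0, -0.0]
contact_force: [0.2, -0.2, -0.7]
opening: 0.448
finger_force: 64.6
tcp [ 36.3 -66.5] -0.0167 op 0.448 t 32.3
```

```bash
python3 -m crank '[[[0,0,0],0,100],[[0,0,0],0,80],[[0,0,0],0,80],[[0,0,0],0,80],[[0,0,-30],0,80],[[0,0,-70],0,80],[[0,0,-100],0,0],[[0,0,-100],0,0],[[0,0,-100],0,0]]' 40
python3 -m crank '[[[-27,-33,0],0,0],[[-54,-66,0],0,0],[[-81,-100,0],0,0],[[-108,-133,0],0,0],[[-135,-166,0],0,0],[[-155,-190,0],0,0],[[-163,-199,0],0,0],[[-163,-199,0],0,0],[[-163,-199,0],0,0],[[-163,-199,0],0,0]]'
python3 -c "
from h import *
here(); wtin(-163,-229); pockets()"
```

```text
time: 33.2
eef_pos: [0.5982, -0.1599, 0.0842]
tcp_rot: [0.639, 0.769, 0.0, 0.001]
contact_force: [0.1, -0.6, -0.7]
opening: 0.998
finger_force: 0.0
time: 34.2
eef_pos: [0.4326, -0.355, 0.0827]
tcp_rot: [0.638, 0.77, 0.0, -0.001]
contact_force: [-0.5, -0.7, -0.2]
opening: 0.999
finger_force: 0.0
tcp [-162.1 -229.2] 0.0827 op 0.999 t 34.2
tin 2074 [-162.2 -227. ] [38.9 39.5] 0.0394
0 223 [-36.6  65.8] 0.0436
1 225 [-35.3  -1.6] 0.0435
2 0  
3 222 [35. 66.] 0.0433
4 220 [35.7 -1.9] 0.0432
5 220 [ 34.8 -69.4] 0.0435
```

```bash
python3 -m crank '[[[1,-1,40],0,0],[[1,-1,80],0,0],[[1,-1,107],0,0],[[1,-1,107],0,0],[[1,-1,107],0,0],[[1,-1,107],0,255],[[1,-1,107],0,255],[[1,-1,107],0,255],[[1,-1,107],0,255],[[1,-1,107],0,255]]' 60
python3 -m crank '[[[0,0,0],0,255],[[0,0,0],0,255],[[0,0,-10],0,255],[[0,0,-40],0,255],[[0,0,-80],0,255],[[0,0,-100],0,255],[[0,0,-100],0,255],[[0,0,-100],0,255]]'
python3 -c "
from h import *
here(); wtin(-163,-228,.11,.15)"
```

```text
time: 35.3
eef_pos: [0.4319, -0.3569, -0.0219]
tcp_rot: [0.639, 0.769, -0.0, 0.002]
contact_force: [-0.8, 0.8, 6.1]
opening: 0.446
finger_force: 60.7
time: 36.1
eef_pos: [0.4305, -0.3552, 0.0759]
tcp_rot: [0.639, 0.769, 0.0, -0.0]
contact_force: [0.4, 0.7, -0.9]
opening: 0.45
finger_force: 60.3
tcp [-164.2 -228.9] 0.0759 op 0.45 t 36.1
tin 8477 [-163.4 -225.3] [65.7 39.7] 0.137
```

```bash
python3 -m crank '[[[30,24,0],0,255],[[60,48,0],0,255],[[90,71,0],0,255],[[120,95,0],0,255],[[145,116,0],0,255],[[161,128,0],0,255],[[161,128,0],0,255],[[161,128,0],0,255],[[161,128,0],0,255],[[161,128,0],0,255]]'
python3 -m crank '[[[0,0,0],0,255],[[0,0,30],0,255],[[0,0,60],0,255],[[0,0,75],0,255],[[0,0,93],0,255],[[0,0,93],0,255],[[0,0,93],0,255]]'
python3 -c "
from h import *
here()"
```

```text
time: 37.15
eef_pos: [0.5264, -0.1747, 0.0757]
tcp_rot: [0.64, 0.769, -0.0, -0.0]
contact_force: [-0.1, -0.4, -0.4]
opening: 0.444
finger_force: 60.4
time: 37.85
eef_pos: [0.5274, -0.1743, -0.0165]
tcp_rot: [0.639, 0.769, 0.0, 0.0]
contact_force: [0.7, -0.4, -0.7]
opening: 0.447
finger_force: 63.9
tcp [-35.7 -68.9] -0.0165 op 0.447 t 37.85
```

```bash
python3 -m crank '[[[0,0,0],0,100],[[0,0,0],0,80],[[0,0,0],0,80],[[0,0,0],0,80],[[0,0,-30],0,80],[[0,0,-70],0,80],[[0,0,-110],0,0],[[0,0,-145],0,0],[[0,0,-145],0,0],[[0,0,-145],0,0]]' 40
python3 -m crank '[[[-50,-30,0],0,0],[[-100,-60,0],0,0],[[-150,-90,0],0,0],[[-150,-90,0],0,0],[[-150,-90,0],0,0]]'
python3 - <<'E'
from h import *
here(); pockets()
c=read_camera("top"); W=cloud(c); T=(W[...,:2]-O)@A.T*1000; m=(W[...,2]>.078)&(W[...,2]<.1)&(np.hypot(T[...,0]-128,T[...,1])<25); print("knob",m.sum(),T[m].mean(0))
cv2.imwrite("pics/t8.png",c["frame"])
E
```

```text
time: 38.85
eef_pos: [0.5277, -0.1741, 0.1294]
tcp_rot: [0.639, 0.769, 0.0, 0.001]
contact_force: [-1.0, 0.0, -0.4]
opening: 0.998
finger_force: 0.0
time: 39.35
eef_pos: [0.4639, -0.3398, 0.1259]
tcp_rot: [0.641, 0.768, -0.0, -0.002]
contact_force: [-0.4, 0.8, 0.2]
opening: 0.999
finger_force: 0.0
tcp [-128.5 -220. ] 0.1259 op 0.999 t 39.35
0 223 [-36.6  65.8] 0.0435
1 226 [-35.2  -1.7] 0.0434
2 227 [-36.8 -67.3] 0.0434
3 221 [35.1 66.1] 0.0434
4 218 [35.7 -1.8] 0.0438
5 223 [ 34.9 -69.1] 0.0437
knob 71 [126.16128367   0.49578072]
```

View pics/t8.png

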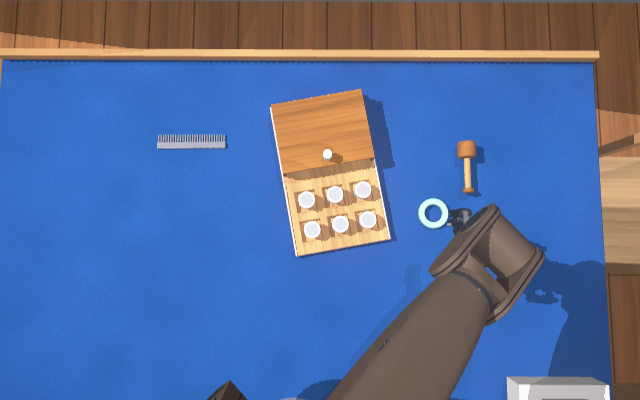

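All six tins are upright in their pockets, and the cover is open with the knob at (327,155). Now back to the knob.

```bash
python3 -m crank '[[[30,35,0],0,0],[[60,70,0],0,0],[[90,105,0],0,0],[[120,140,0],0,0],[[150,175,0],0,0],[[180,210,0],0,0],[[205,238,0],0,0],[[220,254,0],0,0],[[220,254,0],0,0],[[220,254,0],0,0]]'
python3 -m crank '[[[0,0,0],0,0],[[0,0,0],0,0],[[0,0,0],0,0]]'
python3 -c "
from h import *
here()"
```

```text
time: 40.45
eef_pos: [0.6748, -0.0729, 0.1271]
tcp_rot: [0.638, 0.77, -0.001, -0.001]
contact_force: [0.2, 0.3, 1.0]
opening: 1.002
finger_force: 0.0
time: 40.75
eef_pos: [0.675, -0.0758, 0.1283]
tcp_rot: [0.639, 0.769, -0.0, -0.0]
contact_force: [-0.4, -0.3, -0.4]
opening: 1.001
finger_force: 0.0
tcp [127.5   0.8] 0.1283 op 1.001 t 40.75
```

```bash
python3 -m crank '[[[0,0.5,35],0,0],[[0,0.5,70],0,0],[[0,0.5,93],0,0],[[0,0.5,93],0,0],[[0,0.5,93],0,0]]'
python3 -m crank '[[[0,0,0],0,255],[[0,0,0],0,255],[[0,0,0],0,255],[[0,0,0],0,255],[[0,0,0],0,255],[[0,0,0],0,255],[[0,0,0],0,255],[[0,0,0],0,255]]' 40
python3 -c "
from h import *
here()"
```

```text
time: 41.25
eef_pos: [0.6759, -0.0754, 0.0354]
tcp_rot: [0.639, 0.769, -0.0, -0.0]
contact_force: [1.0, 0.1, -0.2]
opening: 1.001
finger_force: 0.0
time: 42.05
eef_pos: [0.6757, -0.075, 0.0362]
tcp_rot: [0.639, 0.769, -0.0, -0.0]
contact_force: [-4.6, -0.5, 5.9]
opening: 0.236
finger_force: 39.2
tcp [128.3   1.5] 0.0362 op 0.236 t 42.05
```

Gripped. Next I slide it shut by 190 mm, at a moderate speed.

```bash
python3 -m crank '[[[0,-15,0],0,255],[[0,-35,0],0,255],[[0,-55,0],0,255],[[0,-75,0],0,255],[[0,-95,0],0,255],[[0,-115,0],0,255],[[0,-135,0],0,255],[[0,-155,0],0,255],[[0,-170,0],0,255],[[0,-180,0],0,255]]'
python3 -m crank '[[[0,-4,0],0,255],[[0,-7,0],0,255],[[0,-9,0],0,255],[[0,-9,0],0,255],[[0,-9,0],0,255]]'
python3 -m crank '[[[0,-1,0],0,255],[[0,-2,0],0,255],[[0,-2,0],0,255],[[0,-2,0],0,255]]'
python3 -c "
from h import *
here()"
```

```text
time: 43.05
eef_pos: [0.4997, -0.1078, 0.0361]
tcp_rot: [0.639, 0.769, 0.001, 0.001]
contact_force: [0.8, 2.2, 3.7]
opening: 0.235
finger_force: 41.1
time: 43.55
eef_pos: [0.491, -0.1094, 0.0361]
tcp_rot: [0.639, 0.769, 0.0, 0.0]
contact_force: [-1.8, 3.1, 6.5]
opening: 0.232
finger_force: 41.4
time: 43.95
eef_pos: [0.4893, -0.1097, 0.0361]
tcp_rot: [0.639, 0.769, 0.001, 0.001]
contact_force: [-0.2, 3.5, 6.2]
opening: 0.238
finger_force: 41.4
tcp [-61.3   1.5] 0.0361 op 0.238 t 43.95
```

```bash
python3 -m crank '[[[0,-1,0],0,255],[[0,-2,0],0,255],[[0,-2,0],0,255],[[0,-2,0],0,255]]'
python3 -m crank '[[[0,-1,0],0,255],[[0,-1,0],0,255],[[0,-1,0],0,255]]'
python3 -c "
from h import *
here()"
```

```text
time: 44.35
eef_pos: [0.4891, -0.1098, 0.0362]
tcp_rot: [0.639, 0.769, 0.002, 0.002]
contact_force: [5.6, 4.7, 2.3]
opening: 0.238
finger_force: 41.0
time: 44.65
eef_pos: [0.4892, -0.1099, 0.0362]
tcp_rot: [0.64, 0.769, 0.003, 0.003]
contact_force: [9.5, 6.3, 0.0]
opening: 0.237
finger_force: 40.8
tcp [-61.5   1.4] 0.0362 op 0.237 t 44.65
```

The cover is against the shut stop. I'll ease off, release, rise and check.

```bash
python3 -m crank '[[[0,2,0],0,255],[[0,2,0],0,255],[[0,2,0],0,0],[[0,2,0],0,0],[[0,2,0],0,0],[[0,2,0],0,0],[[0,2,-40],0,0],[[0,2,-80],0,0],[[0,2,-120],0,0],[[0,2,-120],0,0]]'
python3 -m crank '[[[45,10,0],0,0],[[90,20,0],0,0],[[135,30,0],0,0],[[180,40,0],0,0],[[225,50,0],0,0],[[270,60,0],0,0],[[300,70,0],0,0],[[300,70,0],0,0],[[300,70,0],0,0],[[300,70,0],0,0]]'
python3 - <<'E'
from h import *
c=read_camera("top"); W=cloud(c); T=(W[...,:2]-O)@A.T*1000; m=(W[...,2]>.078)&(W[...,2]<.1)&(np.hypot(T[...,0]+62,T[...,1])<25); print("knob",m.sum(),T[m].mean(0))
m=(W[...,2]>.053)&(W[...,2]<.068)&(abs(T[...,0])<130)&(abs(T[...,1])<130); print("cover",np.percentile(T[m][:,0],[0.5,99.5]))
cv2.imwrite("pics/t9.png",c["frame"])
E
```

```text
time: 45.65
eef_pos: [0.4911, -0.1119, 0.1621]
tcp_rot: [0.639, 0.769, 0.002, 0.006]
contact_force: [1.1, -0.5, 0.9]
opening: 1.001
finger_force: 0.0
time: 46.65
eef_pos: [0.5007, 0.1968, 0.1546]
tcp_rot: [0.639, 0.769, -0.001, -0.0]
contact_force: [-1.1, 0.1, -0.3]
opening: 0.997
finger_force: 0.0
knob 74 [-62.39754607   0.37949583]
cover [-84.79272344  83.32579856]
```

View pics/t9.png

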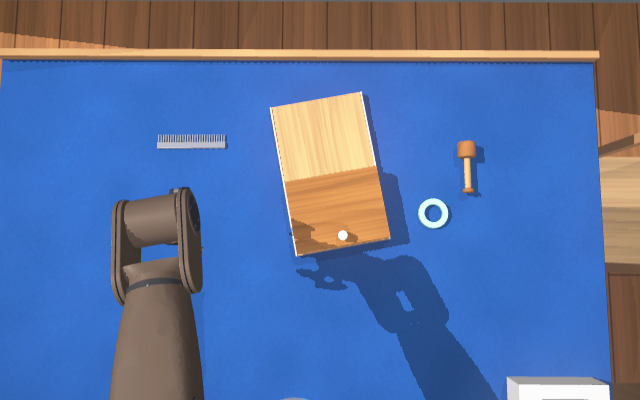

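The cover is shut, with the knob at tray x = -62.4 mm. The comb, ring and rattle are where they were.

```bash
python3 -c "
from plant import ctrl
print(ctrl.sign_off())"
```

```text
the job is handed in; nothing more can be done
None
```

The job is handed in: I opened the cover, stood all five spare tins in the five empty pockets, and slid the cover fully shut; the original tin is in its pocket, the comb, ring and rattle look unmoved, and it took about 47 s.

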